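# Pack the jointer set-up kit into its foam tray

### The job

The jointer has been set up, so pack its set-up kit away: lay the engineer's square, the steel block, the dial indicator and the feeler gauge each in the foam pocket of the blue tray cut to its own shape, lying flat on the pocket's yellow floor. They are precision tools: set them down, never drop them. Leave the two look-alikes, the wooden block and the air-pressure gauge, where they lie on the bench.

Things in the scene. Friction and masses are not known exactly. Their poses are not given: they have to be found in the camera images.
- square: Engineer's square lying flat, 100 x 70 mm, 220 g: dark steel stock 20 (x) by 70 (y), 18 high; bright blade 20 wide, 2.4 thick, at the stock's mid-height. Origin: middle of the outline, on the underside. Stock centre x = -40, y = 0; blade x -30 to +50, y +15 to +35 (mm). Grip across the stock (along x) at y = -20 to 0.
- steel_block: Bright steel set-up block with rows of dark holes, 76 mm (x) by 51 mm (y) by 25 mm high, about 600 g. Origin: centre of the underside.
- indicator: Dial indicator on its back: white dial with black ticks and needle, bright bezel, 170 g. Round body 56 mm across, 24 high, centred at x = -16 mm; slim steel stem along +x to x = +50, small cap to x = -50, both 11 mm above the underside. Origin: middle of the 100 mm length, on the underside. Grip the round body along y.
- feeler: Feeler gauge, folded: a bright steel bar of leaves between two cheeks with a brass rivet near the -x end, 100 mm (x) by 20 mm (y; 23 mm over the rivet heads) by 16 mm high, about 120 g. Origin: centre of the underside.
- square_pocket: L pocket in one of the blue tray's four shuffled foam inserts, each 150 (x) by 108 mm (y), fixed, turned alike: 8 mm black foam cut through to a yellow floor. Cut: x -59 to -21, y -44 to +44; and x -21 to +59, y +6 to +44 mm. Origin: insert centre, on the pocket floor, 18 mm above the bench; foam top 8 mm, tray rim 10 mm above it. Tool home: origins and axes coincide, 9 mm play all round.
- block_pocket: Broad rectangular pocket, 94 (x) by 69 mm (y), in another of the tray's foam inserts (150 by 108 mm, 8 mm black foam, yellow pocket floor). Origin: insert centre, on the pocket floor, 18 mm above the bench; foam top 8 mm, tray rim 10 mm above it. Tool home: origins and axes coincide (either way round), 9 mm play all round.
- indicator_pocket: Keyhole pocket in another of the tray's foam inserts (150 by 108 mm, 8 mm black foam, yellow floor): octagon 74 mm across centred at x = -16, a 28 mm wide slot along x to +59, a short one to -59 mm. Origin: insert centre, on the pocket floor, 18 mm above the bench; foam top 8 mm, tray rim 10 mm above it. Tool home: origins and axes coincide, 9 mm play all round.
- feeler_pocket: Narrow rectangular pocket, 118 (x) by 38 mm (y), in another of the tray's foam inserts (150 by 108 mm, 8 mm black foam, yellow pocket floor). Origin: insert centre, on the pocket floor, 18 mm above the bench; foam top 8 mm, tray rim 10 mm above it. Tool home: origins and axes coincide (either way round), 9 mm play all round.
- wood_block: Look-alike, to be left: pale plain wooden block, 76 x 51 x 25 mm, no holes. Origin: centre of the underside.
- air_gauge: Look-alike, to be left: air-pressure gauge lying on its back, black case 54 mm across and 26 mm high centred at x = -16 mm, white face with a green and red arc and a red needle, fat brass fitting along +x to x = +42 mm. Origin on the underside, 16 mm from the case's centre.
Things that resemble listed ones, but are neither listed nor needed, are in the scene too. Several things have the shape of the feeler; the one meant has the colours described above. Leave any pink or turquoise look-alike of the steel_block alone.

How it is judged:
By the outcome, as a careful person would: the job done as asked, in the order asked, and still so for the second after the job is handed in, with the robot touching nothing.
It also fails if it takes over 102 s, if anything falls off the work surface, if the arm or the gripper's body presses on something with over 40 N, if the wrist force passes 120 N, or if a joint passes its speed limit or range.

### The arm

A 6-joint arm with a two-finger parallel gripper is mounted at the origin on the work surface. World frame = base frame: x ahead of the robot, y to its left, z up, the work surface at z = 0. Lengths are in mm, angles in degrees, forces in N, time in s.
With the tool pointing down it reaches from about 350 to 975 mm from the base axis. Payload 17.4 kg.
Tool frame: the origin (TCP) lies at the very end of the fingers, on their centre line; the grasp point (between the pads) lies 19 mm behind it; z points along the fingers, y is the line along which they close (so a half turn about z gives the same grasp; the last joint's range is limited). The gripper opens to 85 mm and grips with 20 to 120 N. Pads are 22 mm wide; open, the fingers measure 114 mm over their backs; the gripper's body (76 mm by 85 mm) begins 54 mm behind the grasp point. The pads swing forward as they close: fully open they stand 13 mm farther back than shut.
Start: joints at [-71.379, 6.646, 82.598, -0, 90.757, -2.166], TCP at [239.544, -631.071, 231.303] pointing down, gripper open.
Joint ranges: [-162.19, 162.19], [-47.58, 125.68], [4.15, 143.07], [-65.23, 245.23], [0.69, 171.88], [-170.13, 170.13]. Speed limits (degrees/s): [108.29, 108.29, 127.2, 180, 180, 180].

### API

Orientations are given as [roll, pitch, yaw] about the fixed x, y, z axes, in that order (R = Rz(yaw) Ry(pitch) Rx(roll)).
In Python, from station import * gives the robot as it stands.
- The arm moves only by the shell command python3 -m pendant 'ROWS' [OPENING] [FORCE]. ROWS is JSON, a list that holds one entry, the list of rows, each a list of 6 numbers: the shift along the tool's x, y, z each as a share of 150 mm, from -1 to 1, then the turn, a rotation vector about the tool's x, y, z each as a share of pi/2 rad, from -1 to 1. A call has 1 to 10 rows; each row shifts and turns the commanded pose from where the row before left it, along the tool's axes as they then stand; what a row does not reach is not made up. A row lasts 1/10 s, in which the tool goes at most 50 mm and 8.59 degrees, less where a joint would pass 70% of its speed; a pose out of reach is approached as far as the arm can. A call with a number of a shift or a turn outside -1 to 1 is refused whole. A call with a gripper value outside its range is refused whole. OPENING is the opening, from 0 (shut) to 1 (fully open), set as the call begins (- or left out, the last holds). The fingers move at their own pace and stop on an object; FORCE is the grip in N (left out, the last holds). Time passes only in rows, so rows that do not move let the fingers close. It gives the time, the measured TCP pose, the force, the opening and the grip force at its end, in the units of the state.
- get_obs(): the state, without advancing time (a new reading comes with each control period).
- get_image(name): name is "side" or "top" or "wrist"; returns a dict with "pixels" (480x640x3 uint8, red, green, blue), "z_map" (480x640 float32, mm along the optical axis (not along the pixel's ray), 0 where there is no reading), "K" (3x3 intrinsics, pixels), "eye" and "rotation" of the camera in the world; the wrist camera has in their place "tool_from_camera" (4x4, takes a point from camera to tool coordinates, whose origin is the TCP and whose axes are the flange's). Camera axes: x right, y down, z forward; pixel columns grow to the right and rows downward; lengths in mm; the calibration is good to about 2 mm. The wrist camera is an equidistant fisheye: a pixel r from the principal point sees the ray r / f radians off the axis. A picture is of the moment at which its call begins: read the wrist's pose just before it.
- finish_job(): hands the job in; it is judged then, once.
The state is a dict: "time": time; "qpos": joint angles; "joint_velocities": joint speeds; "joint_efforts": joint torques, N m; "position": TCP position; "tool_rot": TCP orientation; "force": force on the tool from outside, world axes, zero at the start; "wrist_torque": the same for the moment, N m; "gripper_width": finger opening in mm; "grasp_force": force on a finger pad.
Only numpy, scipy, OpenCV 4.12 (cv2) and the standard library are available. Lean on these libraries where they do the work, as an engineer would, in place of code of your own. Each camera call takes 0.05 s, during which the arm holds its last target. There are 200 camera calls.

## Working session

There is one attempt and no reset: what is moved stays moved. The work goes in short steps, Python scripts to look and compute and a shell command to move; the robot and the scene stay as the last step left them, time stands still between calls to the robot, and variables do not carry over. Pictures are saved under pics/ and viewed, at most 14 in all, crops included, and the job is handed in when it is done.

```bash
mkdir -p pics; ls
python3 - <<'E'
from station import *
import cv2,pickle
o=get_obs();print(o)
d={}
for n in("top","side"):
    i=get_image(n);d[n]=i
    cv2.imwrite(f"pics/{n}0.png",i["pixels"][:,:,::-1]);print(n,i["K"],i["eye"],i["rotation"])
pickle.dump(d,open("d0.pkl","wb"))
E
```

```text
pics
{'time': 0.0, 'qpos': array([-7.13779654e+01,  6.67725007e+00,  8.26355083e+01,  9.02456692e-04,
        9.07558490e+01, -2.16549490e+00]), 'joint_velocities': array([ 0.07866255, -0.06274222, -0.05177096,  0.0548943 , -0.01463255,
        0.1336257 ]), 'joint_efforts': array([-2.38630382e-04, -7.31985569e+01, -6.32491779e+01, -3.84919190e-05,
        6.38899655e-03,  8.48647147e-06]), 'position': array([ 239.501149  , -630.88840108,  230.52796106]), 'tool_rot': array([-1.79931476e+02, -3.49414298e-03,  2.07875388e+01]), 'force': array([0.80548957, 0.49379561, 0.53948375]), 'wrist_torque': array([ 0.05959635, -0.01257898,  0.04039932]), 'grasp_force': 0.0, 'gripper_width': 85.3937796702558}
top [[481.73005657   0.         310.97140126]
 [  0.         481.73005657 239.46692931]
 [  0.           0.           1.        ]] [362.67361809 -63.74899657 979.34439941] [-171.62642828    0.6928802   -89.47518424]
side [[546.39730454   0.         320.43174699]
 [  0.         546.39730454 235.75834801]
 [  0.           0.           1.        ]] [-148.61846677  614.40532625  671.82918426] [-123.50726377   -0.69752205 -137.26290768]
```

View pics/top0.png

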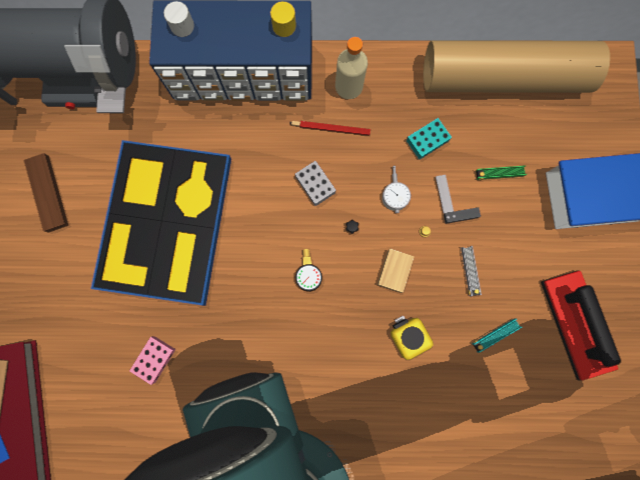

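View pics/side0.png

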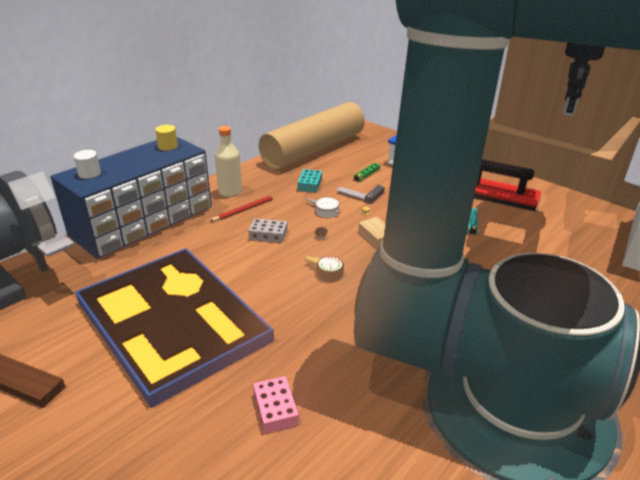

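Top view: square at about (455,205), steel block (315,183), dial indicator (397,195), air gauge (308,275), wooden block (396,270), tray (160,222). There are three feeler shapes: green (500,172), grey (471,271) and teal (498,335). The grey steel one with brass fits the description. Enlarging to confirm.

Run:
```python
import cv2
a=cv2.imread("pics/top0.png")
cv2.imwrite("pics/cropT.png",cv2.resize(a[148:308,280:500],None,fx=3.6,fy=3.6,interpolation=cv2.INTER_CUBIC))
cv2.imwrite("pics/cropP.png",cv2.resize(a[132:312,85:240],None,fx=3.3,fy=3.3,interpolation=cv2.INTER_CUBIC))
```

```text
(no output)
```

View pics/cropT.png

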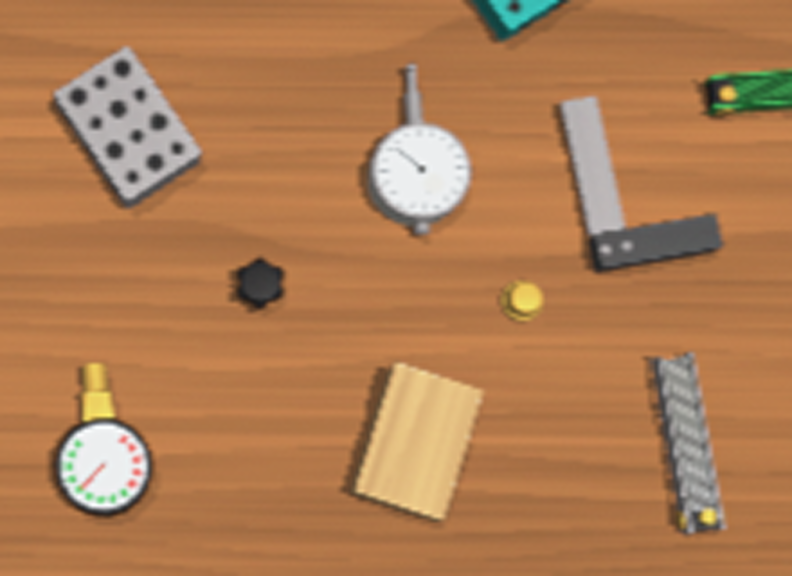

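View pics/cropP.png

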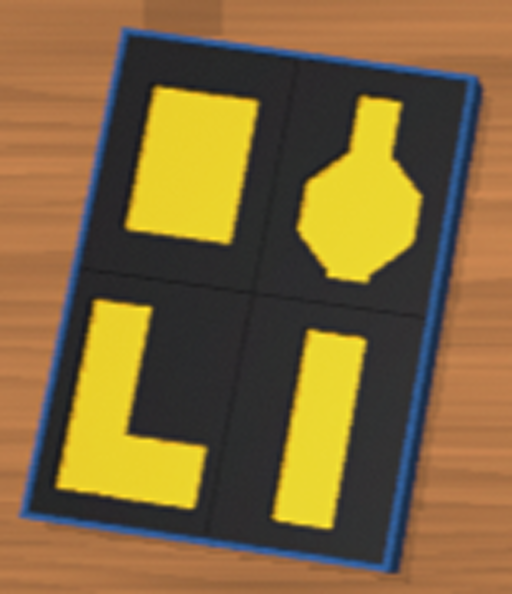

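The crops confirm these, in cropT pixels: the holed steel block at (127,122), the dial indicator with black needle at (420,172), and the square at (645,200). The grey leaf bar with brass rivets at (687,440) is the right feeler; the others are green and teal. In cropP the block pocket is top left, keyhole top right, L bottom left and narrow slot bottom right. Next I'll measure positions.

```bash
cat > h.py <<'E'
import numpy as np, cv2, pickle
from scipy.spatial.transform import Rotation as Rn
def cam(i):
    return np.array(i["K"]),np.array(i["eye"]),Rn.from_euler("xyz",i["rotation"],degrees=True).as_matrix()
def cloud(i):
    K,e,R=cam(i); z=i["z_map"]; v,u=np.indices(z.shape)
    p=np.stack([(u-K[0,2])/K[0,0]*z,(v-K[1,2])/K[1,1]*z,z],-1)@R.T+e
    p[z==0]=np.nan; return p
def ray(i,uv):
    K,e,R=cam(i); d=R@np.array([(uv[0]-K[0,2])/K[0,0],(uv[1]-K[1,2])/K[1,1],1]); return e,d
def plane(i,uv,z):
    e,d=ray(i,uv); return (e+d*(z-e[2])/d[2])[:2]
E
python3 - <<'E'
from h import *
d=pickle.load(open("d0.pkl","rb")); t=d["top"]; s=d["side"]
P=cloud(t); S=cloud(s)
def T(x,y): return ((x+.5)/3.6-.5+280,(y+.5)/3.6-.5+148)
# bench / noise
b=P[195:255,340:375]; print("bench z med/std",np.nanmedian(b[...,2]),np.nanstd(P[225:240,245:285,2]))
def rect(mask,z0,name):
    v,u=np.nonzero(mask); q=np.array([plane(t,(a,c),z0) for a,c in zip(u,v)],np.float32)
    print(name,len(q),cv2.minAreaRect(q),"med z",np.nanmedian(P[mask][:,2]))
def box(x0,y0,x1,y1):
    m=np.zeros((480,640),bool); a=T(x0,y0); c=T(x1,y1); m[int(a[1]):int(c[1]),int(a[0]):int(c[0])]=1; return m
H=P[...,2]
for n,B,z,th in(("block",(35,30,220,220),25,18),("square stock",(575,200,740,285),18,14),("indic",(350,110,490,225),24,18),("feeler",(635,340,740,545),16,9)):
    rect(box(*B)&(H>th),z,n)
hsv=cv2.cvtColor(t["pixels"],cv2.COLOR_RGB2HSV)
yel=(cv2.inRange(hsv,(20,120,120),(35,255,255))>0); yel[:,:90]=0; yel[:,235:]=0; yel[:135]=0; yel[310:]=0
n,l,st,c=cv2.connectedComponentsWithStats(yel.astype(np.uint8))
for k in range(1,n):
    if st[k,4]>200: rect(l==k,18,f"pocket{c[k]}")
for n,p in dict(ind=(420,172),stemtip=(409,68),cap=(423,228),bl_tip_l=(560,103),bl_tip_r=(596,97),bl_low=(590,234)).items():
    uv=T(*p); print(n,P[int(round(uv[1])),int(round(uv[0]))].round(1),plane(t,uv,24 if n=='ind' else 11).round(1))
for k in((160,140),):pass
# side-view heights
for n,uv in dict(blockpk=(123,303),keyhole=(182,284),feelpk=(220,322),Lpk=(150,355),block=(262,227),indic=(327,207),square=(375,193),foam=(165,320)).items():
    print(n,S[uv[1]-1:uv[1]+2,uv[0]-1:uv[0]+2].reshape(-1,3).mean(0).round(1))
E
```

```text
bench z med/std -0.13041756807950833 1.721216107720782
block 927 ((621.0823974609375, -56.90487289428711), (77.32921600341797, 51.96116256713867), 33.9848518371582) med z 24.7652451819788
square stock 339 ((566.0265502929688, -354.16473388671875), (38.11532211303711, 71.07450866699219), 10.301406860351562) med z 17.839340172331845
indic 576 ((595.1425170898438, -222.01588439941406), (54.558563232421875, 54.26682662963867), 43.744930267333984) med z 23.428883058294957
feeler 531 ((444.3699951171875, -369.7864074707031), (97.44828796386719, 24.177248001098633), 7.125705718994141) med z 14.30389583904207
pocket[142.78611111 181.58402778] 1440 ((622.5844116210938, 297.2387390136719), (67.82972717285156, 93.4677505493164), 82.03993225097656) med z 17.68652336019443
pocket[194.20586026 192.19383922] 1331 ((607.5245361328125, 188.62193298339844), (73.91834259033203, 117.12823486328125), 81.96154022216797) med z 17.879107305227706
pocket[121.49738903 259.2421671 ] 1532 ((472.3106689453125, 317.5476379394531), (86.9861831665039, 118.21987915039062), 82.26068878173828) med z 17.721436635162945
pocket[181.34885845 261.78173516] 1095 ((457.3698425292969, 209.27606201171875), (37.633880615234375, 118.04973602294922), 82.25902557373047) med z 17.88335869494432
ind [ 595.3 -222.3   25.1] [ 594.7 -223.1]
stemtip [ 658.1 -219.4   11.5] [ 659.3 -220. ]
cap [ 564.9 -225.9   12.8] [ 565.3 -226.4]
bl_tip_l [ 639.7 -305.9   10.1] [ 639.  -306.1]
bl_tip_r [ 645.2 -329.6   -0.9] [ 642.6 -326.8]
bl_low [ 561.6 -321.6   11.9] [ 562.5 -320.9]
blockpk [624.9 294.1  17.7]
keyhole [592.7 188.4  18.4]
feelpk [457.4 205.1  17.9]
Lpk [477.3 332.4  18.4]
block [624.5 -45.2  25.2]
indic [ 581.1 -209.5   24.1]
square [ 548.8 -350.5   17.5]
foam [522.7 272.1  25.9]
```

```bash
cat >> h.py <<'E'
def to(x,y,z,yaw):
    from station import get_obs
    o=get_obs(); p=np.array(o["position"]); w=o["tool_rot"]
    R=Rn.from_euler("xyz",w,degrees=True).as_matrix()
    dyaw=(yaw-w[2]+180)%360-180
    print("t",round(o["time"],2),"pos",p.round(1),"rot",np.round(w,2),"F",np.round(o["force"],1),"w",round(o["gripper_width"],1),"g",round(o["grasp_force"],1))
    print(" shift shares",(R.T@(np.array([x,y,z])-p)/150).round(3),"turn share z",round(-dyaw/90,3))
E
R='[.262,-.089,.067,0,0,0]'
python3 -m pendant '[[[0.262,-0.089,0.067,0,0,0],[0.262,-0.089,0.067,0,0,0],[0.262,-0.089,0.067,0,0,0],[0.262,-0.089,0.067,0,0,0],[0.262,-0.089,0.067,0,0,0],[0.262,-0.089,0.067,0,0,0],[0.262,-0.089,0.067,0,0,0],[0.262,-0.089,0.067,0,0,0],[0.262,-0.089,0.067,0,0,0],[0.262,-0.089,0.067,0,0,0]]]' 1
python3 -c "
from h import *; to(558.8,-366.3,110,100.4)"
```

```text
time: 1.1
position: [560.6, -365.4, 130.1]
tool_rot: [-180.0, 0.0, 20.8]
force: [0.0, -0.8, -0.2]
gripper_width: 85.5
grasp_force: 0.0
t 1.1 pos [ 560.6 -365.4  130.1] rot [-1.7998e+02  1.0000e-02  2.0790e+01] F [ 0.  -0.8 -0.2] w 85.5 g 0.0
 shift shares [-0.013  0.001  0.134] turn share z -0.885
```

```bash
python3 -m pendant '[[[-0.013,0,0.02,0,0,-0.0885],[0,0,0.02,0,0,-0.0885],[0,0,0.02,0,0,-0.0885],[0,0,0.02,0,0,-0.0885],[0,0,0.02,0,0,-0.0885],[0,0,0.02,0,0,-0.0885],[0,0,0.02,0,0,-0.0885],[0,0,0.02,0,0,-0.0885],[0,0,0.02,0,0,-0.0885],[0,0,0.02,0,0,-0.0885]]]' 0.6 40
python3 - <<'E'
from station import *
from h import *
to(558.8,-366.3,9,100.4)
o=get_obs(); i=get_image("wrist"); i["obs"]=o; pickle.dump(i,open("w1.pkl","wb"))
cv2.imwrite("pics/w1.png",i["pixels"][:,:,::-1]); print(i["K"],np.array(i["tool_from_camera"]).round(3))
E
```

```text
time: 2.1
position: [557.6, -367.4, 100.3]
tool_rot: [-180.0, -0.0, 100.8]
force: [-0.4, 0.1, -0.5]
gripper_width: 51.2
grasp_force: 0.0
t 2.1 pos [ 557.6 -367.4  100.3] rot [-1.7998e+02 -3.0000e-02  1.0076e+02] F [-0.4  0.1 -0.5] w 51.2 g 0.0
 shift shares [0.005 0.009 0.608] turn share z 0.004
[[371.64829954   0.         318.24115892]
 [  0.         371.64829954 241.89057951]
 [  0.           0.           1.        ]] [[ 1.00000e-03 -9.58000e-01 -2.86000e-01  7.35780e+01]
 [ 1.00000e+00  0.00000e+00  1.00000e-03 -9.42000e-01]
 [-1.00000e-03 -2.86000e-01  9.58000e-01 -1.42006e+02]
 [ 0.00000e+00  0.00000e+00  0.00000e+00  1.00000e+00]]
```

View pics/w1.png

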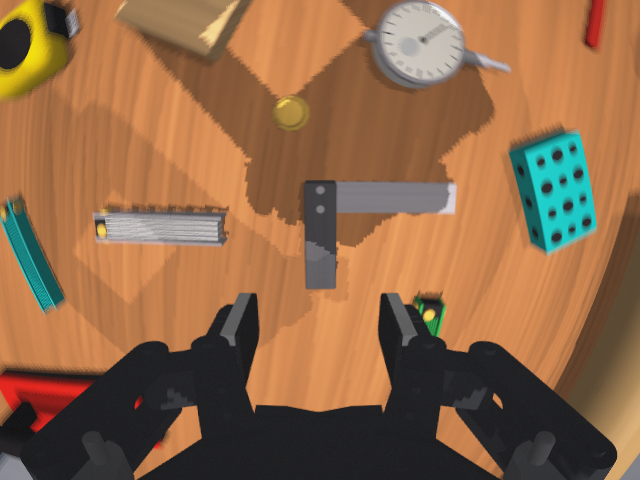

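The wrist view shows the stock upright between columns 304–336 and rows 181–289, with the blade to the right at rows 182–213. The fingers sit symmetric about column 319. The rivet of the unwanted green feeler at (430,315) is near the right finger, so I'll check clearance.

```bash
cat >> h.py <<'E'
def wray(i,uv):
    K=np.array(i["K"]); M=np.array(i["tool_from_camera"]); o=i["obs"]
    x,y=(uv[0]-K[0,2])/K[0,0],(uv[1]-K[1,2])/K[1,1]; r=np.hypot(x,y)+1e-9
    c=np.array([x/r*np.sin(r),y/r*np.sin(r),np.cos(r)])
    R=Rn.from_euler("xyz",o["tool_rot"],degrees=True).as_matrix()
    return R@M[:3,3]+np.array(o["position"]),R@M[:3,:3]@c,c
def wplane(i,uv,z):
    e,d,c=wray(i,uv); return (e+d*(z-e[2])/d[2])[:2]
def wdepth(i,uv):
    e,d,c=wray(i,uv); z=np.median(i["z_map"][uv[1]-1:uv[1]+2,uv[0]-1:uv[0]+2]); return e+d*z/c[2]
E
python3 - <<'E'
from h import *
i=pickle.load(open("w1.pkl","rb"))
for uv in((304,181),(336,181),(336,289),(305,289)): print(wplane(i,uv,18).round(1))
for uv in((320,235),(390,197),(320,205),(160,228),(430,315),(420,330),(440,300),(420,40)): print(uv,wdepth(i,uv).round(1))
for uv in((456,182),(456,213)): print("blade",wplane(i,uv,10).round(1))
E
```

```text
[ 539.9 -324.7]
[ 559.  -321.1]
[ 573.2 -390.5]
[ 553.1 -394.3]
(320, 235) [ 555.9 -356.5   17.4]
(390, 197) [ 595.6 -325.2    9.9]
(320, 205) [ 552.3 -337.6   17.4]
(160, 228) [ 449.2 -372.4   14.2]
(430, 315) [ 643.7 -399.9   15.6]
(420, 330) [ 590.8 -353.2  130.7]
(440, 300) [ 653.  -392.3    3.6]
(420, 40) [ 591.3 -225.    23. ]
blade [ 637.3 -306. ]
blade [ 642.9 -326.2]
```

```bash
python3 -m pendant '[[[0.029,0.006,0.15,0,0,0],[0,0,0.17,0,0,0],[0,0,0.13,0,0,0],[0,0,0.1,0,0,0],[0,0,0.05,0,0,0],[0,0,0,0,0,0]]]' 
python3 -c "
from h import *; to(557.7,-362.9,10.5,100.8)"
python3 -m pendant '[[[0,0,0,0,0,0],[0,0,0,0,0,0],[0,0,0,0,0,0],[0,0,0,0,0,0],[0,0,0,0,0,0],[0,0,0,0,0,0],[0,0,0,0,0,0]]]' 0 60
python3 -m pendant '[[[0,0,-0.04,0,0,0],[0,0,-0.1,0,0,0],[0,0,-0.2,0,0,0],[0,0,-0.26,0,0,0]]]'
python3 -c "
from h import *; to(472.3,317.5,90,82)"
```

```text
time: 2.75
position: [557.5, -362.8, 9.9]
tool_rot: [-179.9, -0.1, 100.4]
force: [0.6, 0.4, 0.5]
gripper_width: 51.0
grasp_force: 0.0
t 2.75 pos [ 557.5 -362.8    9.9] rot [-1.7994e+02 -6.0000e-02  1.0038e+02] F [0.6 0.4 0.5] w 51.0 g 0.0
 shift shares [-0.001  0.001 -0.004] turn share z -0.005
time: 3.45
position: [558.4, -363.4, 12.2]
tool_rot: [179.9, 0.1, 100.4]
force: [-1.6, 0.5, 6.1]
gripper_width: 17.9
grasp_force: 59.3
time: 3.85
position: [557.2, -362.6, 101.4]
tool_rot: [-179.9, -0.1, 100.4]
force: [-0.2, -0.0, -1.8]
gripper_width: 17.5
grasp_force: 58.9
t 3.85 pos [ 557.2 -362.6  101.4] rot [-1.7991e+02 -9.0000e-02  1.0043e+02] F [-0.2 -0.  -1.8] w 17.5 g 58.9
 shift shares [4.561 0.265 0.083] turn share z 0.205
```

Run:
```python
from station import *
from h import *
o=get_obs(); i=get_image("wrist"); i["obs"]=o; pickle.dump(i,open("w2.pkl","wb"))
cv2.imwrite("pics/w2.png",cv2.resize(i["pixels"][140:400,160:500,::-1],None,fx=2.2,fy=2.2,interpolation=cv2.INTER_CUBIC))
```

```text
(no output)
```

View pics/w2.png

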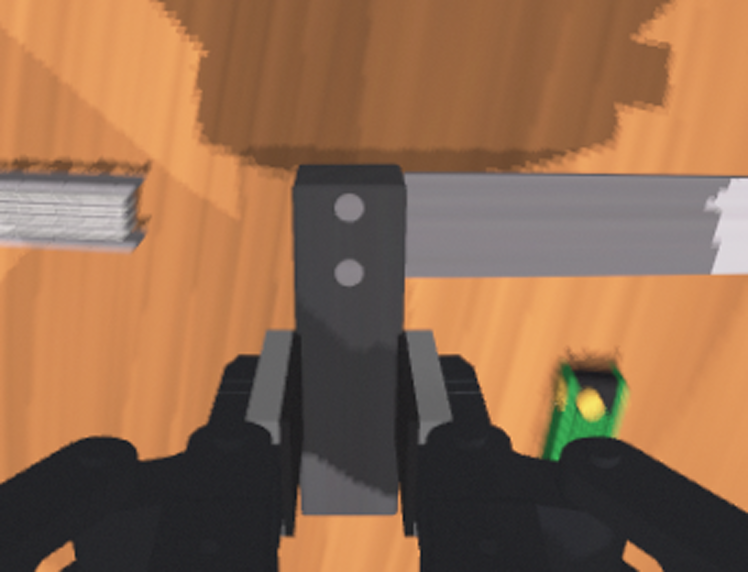

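Run:
```python
from h import *
i=pickle.load(open("w2.pkl","rb")); print(i["obs"]["position"])
f=lambda x,y:(int(160+x/2.2),int(140+y/2.2))
for p in((350,200),(325,240),(350,300),(350,400),(350,490),(450,225),(650,225),(600,240)): print(p,wdepth(i,f(*p)).round(1))
for p in((296,186),(403,183),(395,512),(302,512)): print("c",wplane(i,f(*p),109).round(1))
for p in((418,345),(282,345)): print("fing",wdepth(i,f(*p)).round(1))
```

```text
[ 557.16618126 -362.59805655  101.35730471]
(350, 200) [ 549.9 -325.9  106.4]
(325, 240) [ 546.7 -334.3  106.3]
(350, 300) [ 553.3 -344.5  106.2]
(350, 400) [ 557.  -364.5  106.3]
(350, 490) [ 560.9 -385.2  106.3]
(450, 225) [ 569.3 -329.5   98.7]
(650, 225) [ 608.3 -322.4   98.4]
(600, 240) [ 598.8 -327.3   98.2]
c [ 540.2 -324.6]
c [ 558.1 -321. ]
c [ 570.2 -387.2]
c [ 552.  -390.6]
fing [ 566.6 -349.   110.5]
fing [ 542.6 -353.3  110.9]
```

Run:
```python
from h import *
for n,cols in(("w1.pkl",(250,390,400)),("w2.pkl",(341,349,355,362))):
    i=pickle.load(open(n,"rb")); o=i["obs"]; R=Rn.from_euler("xyz",o["tool_rot"],degrees=True).as_matrix()
    for c in cols:
        print(n,c,"; ".join(f"{r}:{(R.T@(wdepth(i,(c,r))-o['position'])).round(0).astype(int).tolist()}" for r in range(282,345,6)))
```

```text
w1.pkl 250 282:[-29, -50, 101]; 288:[-34, -50, 101]; 294:[12, -28, -8]; 300:[12, -27, -13]; 306:[11, -26, -18]; 312:[9, -26, -19]; 318:[7, -26, -20]; 324:[5, -27, -20]; 330:[3, -27, -21]; 336:[1, -26, -23]; 342:[0, -26, -25]
w1.pkl 390 282:[-29, 51, 101]; 288:[-33, 51, 101]; 294:[12, 28, -8]; 300:[12, 27, -13]; 306:[12, 26, -19]; 312:[12, 25, -24]; 318:[10, 25, -25]; 324:[9, 25, -28]; 330:[7, 25, -28]; 336:[5, 25, -29]; 342:[3, 25, -29]
w1.pkl 400 282:[-29, 58, 101]; 288:[-34, 59, 101]; 294:[-38, 59, 101]; 300:[12, 31, -15]; 306:[12, 30, -19]; 312:[12, 29, -24]; 318:[12, 28, -29]; 324:[12, 27, -33]; 330:[12, 26, -36]; 336:[12, 26, -40]; 342:[9, 26, -40]
w2.pkl 341 282:[16, 8, -5]; 288:[13, 8, -5]; 294:[12, 8, -7]; 300:[10, 8, -9]; 306:[7, 8, -9]; 312:[5, 8, -11]; 318:[3, 8, -12]; 324:[4, 8, -17]; 330:[2, 8, -18]; 336:[-1, 8, -19]; 342:[-3, 8, -20]
w2.pkl 349 282:[-29, 21, 103]; 288:[-34, 21, 102]; 294:[11, 12, -7]; 300:[12, 11, -13]; 306:[12, 11, -18]; 312:[12, 10, -23]; 318:[12, 10, -28]; 324:[11, 10, -31]; 330:[12, 9, -36]; 336:[10, 9, -37]; 342:[8, 9, -37]
w2.pkl 355 282:[-29, 26, 102]; 288:[-34, 26, 102]; 294:[12, 14, -8]; 300:[12, 13, -13]; 306:[12, 13, -18]; 312:[12, 12, -23]; 318:[12, 12, -28]; 324:[12, 12, -32]; 330:[12, 11, -36]; 336:[13, 11, -41]; 342:[13, 10, -45]
w2.pkl 362 282:[-29, 31, 102]; 288:[-34, 31, 102]; 294:[-39, 31, 102]; 300:[-43, 31, 101]; 306:[8, 17, -11]; 312:[8, 16, -15]; 318:[12, 15, -27]; 324:[12, 14, -32]; 330:[12, 14, -36]; 336:[13, 13, -41]; 342:[13, 13, -45]
```

```bash
python3 -c "
from h import *; to(431.8,316.7,90,82)"
```

```text
t 3.9 pos [ 559.5 -364.1  110.2] rot [179.71   0.3  100.43] F [ 1.6 -1.2  7.3] w 17.6 g 59.0
 shift shares [ 4.619 -0.016  0.111] turn share z 0.205
```

```bash
python3 -m pendant '[[[0.1,0,0,0,0,0],[0.2,0,0,0,0,0],[0.287,0,0,0,0,0.02],[0.287,0,0,0,0,0.02],[0.287,0,0,0,0,0.02],[0.287,0,0,0,0,0.02],[0.287,0,0,0,0,0.02],[0.287,0,0,0,0,0.02],[0.287,0,0,0,0,0.02]]]'
python3 -c "
from h import *; to(431.8,316.7,60,82)"
```

```text
time: 4.8
position: [522.2, -17.1, 100.7]
tool_rot: [-180.0, -0.0, 87.8]
force: [0.8, 0.2, -1.4]
gripper_width: 17.6
grasp_force: 58.9
t 4.8 pos [522.2 -17.1 100.7] rot [-1.7999e+02 -1.0000e-02  8.7760e+01] F [ 0.8  0.2 -1.4] w 17.6 g 58.9
 shift shares [ 2.2   -0.689  0.272] turn share z 0.064
```

```bash
python3 -m pendant '[[[0.26,-0.08,0,0,0,0],[0.26,-0.08,0.02,0,0,0],[0.26,-0.08,0.03,0,0,0],[0.26,-0.08,0.04,0,0,0],[0.26,-0.08,0.04,0,0,0],[0.26,-0.08,0.04,0,0,0],[0.26,-0.08,0.04,0,0,0],[0.2,-0.07,0.03,0,0,0.02],[0.12,-0.04,0.02,0,0,0.02],[0.06,-0.02,0.01,0,0,0.024]]]'
python3 -m pendant '[[[0,0,0,0,0,0],[0,0,0,0,0,0]]]'
python3 - <<'E'
from station import *
from h import *
to(431.8,316.7,36,82)
o=get_obs(); i=get_image("wrist"); i["obs"]=o; pickle.dump(i,open("w3.pkl","wb"))
cv2.imwrite("pics/w3.png",i["pixels"][:,:,::-1])
E
```

```text
time: 5.8
position: [431.8, 316.2, 59.6]
tool_rot: [-179.9, 0.0, 82.1]
force: [0.1, -0.2, -2.4]
gripper_width: 17.6
grasp_force: 58.9
time: 6.0
position: [433.0, 314.5, 60.2]
tool_rot: [-180.0, 0.0, 82.2]
force: [-0.5, -1.0, -1.8]
gripper_width: 17.5
grasp_force: 58.9
t 6.0 pos [433.  314.5  60.2] rot [-1.7998e+02  2.0000e-02  8.2170e+01] F [-0.5 -1.  -1.8] w 17.5 g 58.9
 shift shares [ 0.013 -0.01   0.161] turn share z 0.002
```

View pics/w3.png

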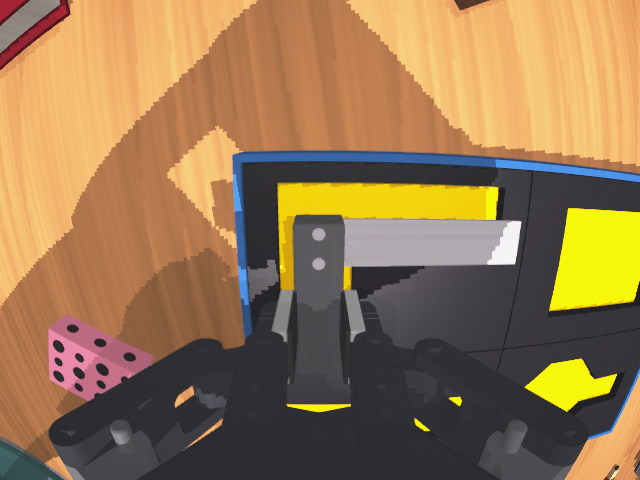

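The square hangs level over the L pocket: yellow corners at (278,183) and (498,186), the stock's far end at (294–343,215), and the blade tip at (520,222–264). I'll compute the remaining offset.

Run:
```python
from h import *
i=pickle.load(open("w3.pkl","rb"))
a=np.radians(-7.9);Rt=np.array([[np.cos(a),np.sin(a)],[-np.sin(a),np.cos(a)]])
loc=lambda p:(Rt@(np.array(p)-[472.3,317.5])).round(1)
print("pocket corners (-59,44),(59,44):",loc(wplane(i,(278,183),26)),loc(wplane(i,(496,187),26)), "floor z",wdepth(i,(380,200)).round(1),wdepth(i,(600,260)).round(1),"foam",wdepth(i,(450,310)).round(1))
print("top z",wdepth(i,(319,250)).round(1),wdepth(i,(430,240)).round(1))
for uv in((294,215),(343,215),(350,403),(288,403)): print("stock (-50,35)(-30,35)(-30,-35)(-50,-35)",loc(wplane(i,uv,66)))
for uv in((522,222),(517,265)): print("tip (50,35)(50,15)",loc(wplane(i,uv,58)))
```

```text
pocket corners (-59,44),(59,44): [-58.8  41.7] [52.1 42. ] floor z [468.7 350.4  17.3] [617.2 295.   17.6] foam [502.  286.   25.8]
top z [436.3 343.5  65.2] [482.4 339.1  57.9]
stock (-50,35)(-30,35)(-30,-35)(-50,-35) [-48.7  34.8]
stock (-50,35)(-30,35)(-30,-35)(-50,-35) [-30.3  34.9]
stock (-50,35)(-30,35)(-30,-35)(-50,-35) [-24.3 -55.6]
stock (-50,35)(-30,35)(-30,-35)(-50,-35) [-53.8 -55.6]
tip (50,35)(50,15) [50.8 31.3]
tip (50,35)(50,15) [51.6 11. ]
```

```bash
python3 -m pendant '[[[0.008,-0.004,0.03,0,0,-0.01],[0,0,0.05,0,0,0],[0,0,0.05,0,0,0],[0,0,0.03,0,0,0],[0,0,0.01,0,0,0],[0,0,0.005,0,0,0],[0,0,0,0,0,0]]]'
python3 -m pendant '[[[0,0,0.007,0,0,0],[0,0,0,0,0,0]]]'
python3 -m pendant '[[[0,0,0.007,0,0,0],[0,0,0,0,0,0]]]'
```

```text
time: 6.75
position: [433.1, 316.1, 34.1]
tool_rot: [180.0, -0.0, 83.0]
force: [-0.3, 0.8, -3.1]
gripper_width: 17.7
grasp_force: 58.9
time: 6.95
position: [433.1, 316.1, 33.1]
tool_rot: [180.0, -0.0, 83.0]
force: [-0.7, -0.8, -2.6]
gripper_width: 17.5
grasp_force: 58.9
time: 7.15
position: [433.0, 316.1, 31.9]
tool_rot: [-180.0, 0.0, 83.0]
force: [0.1, 0.8, -1.4]
gripper_width: 17.7
grasp_force: 58.9
```

```bash
for k in 1 2; do python3 -m pendant '[[[0,0,0.005,0,0,0],[0,0,0,0,0,0]]]' | grep -E "posi|^force"; done
```

```text
position: [433.0, 316.0, 31.1]
force: [0.5, 0.0, -1.6]
position: [433.0, 316.0, 30.4]
force: [-0.1, 0.0, -1.7]
```

```bash
for k in 1 2 3; do python3 -m pendant '[[[0,0,0.004,0,0,0],[0,0,0,0,0,0]]]' | grep -E "posi|^force"; done
```

```text
position: [433.1, 316.1, 30.2]
force: [-3.2, -1.7, 4.7]
position: [433.2, 316.1, 30.2]
force: [-6.3, -4.5, 11.2]
position: [433.3, 316.2, 30.1]
force: [-8.3, -6.3, 18.1]
```

```bash
python3 -m pendant '[[[0,0,-0.006,0,0,0],[0,0,0,0,0,0]]]' | grep -E "posi|^force"
python3 -m pendant '[[[0,0,0,0,0,0],[0,0,0,0,0,0],[0,0,0,0,0,0],[0,0,0,0,0,0]]]' 0.5
python3 -m pendant '[[[0,0,-0.05,0,0,0],[0,0,-0.12,0,0,0],[0,0,-0.2,0,0,0],[0,0,-0.15,0,0,0],[0,0,-0.08,0,0,0],[0,0,0,0,0,0]]]' 0.9
python3 - <<'E'
from station import *
from h import *
to(621.1,-56.9,90,34)
o=get_obs(); i=get_image("wrist"); i["obs"]=o; pickle.dump(i,open("w4.pkl","wb"))
cv2.imwrite("pics/w4.png",i["pixels"][:,:,::-1])
E
```

```text
position: [433.3, 316.2, 30.2]
force: [-4.1, -2.7, 8.8]
time: 8.75
position: [433.1, 316.1, 29.5]
tool_rot: [-180.0, 0.0, 83.0]
force: [-0.5, -0.3, 1.0]
gripper_width: 42.6
grasp_force: 0.0
time: 9.35
position: [433.6, 316.4, 121.3]
tool_rot: [179.9, -0.1, 83.0]
force: [0.6, -1.1, -0.8]
gripper_width: 76.9
grasp_force: 0.0
t 9.35 pos [433.6 316.4 121.3] rot [ 1.7988e+02 -1.0000e-01  8.2980e+01] F [ 0.6 -1.1 -0.8] w 76.9 g 0.0
 shift shares [-2.318  1.544  0.208] turn share z 0.544
```

View pics/w4.png

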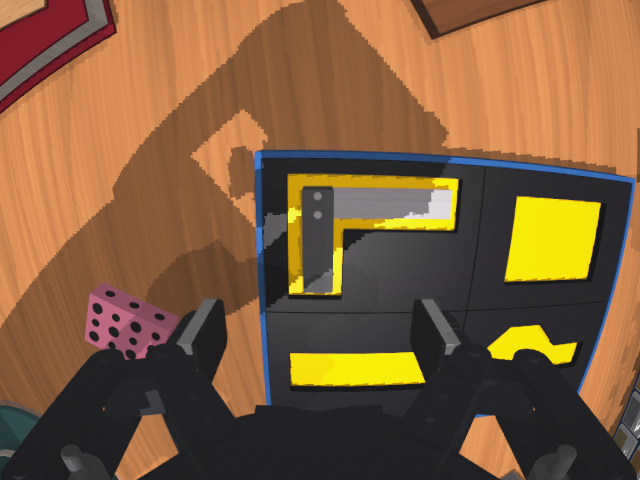

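The L pocket at (288–460,175–297) holds the square flat, with yellow showing on both sides. On to the steel block.

```bash
python3 -m pendant '[[[-0.16,0.107,0,0,0,0],[-0.26,0.173,0,0,0,0],[-0.26,0.173,0,0,0,0],[-0.26,0.173,0,0,0,0],[-0.26,0.173,0,0,0,0],[-0.26,0.173,0,0,0,0],[-0.26,0.173,0,0,0,0],[-0.26,0.173,0,0,0,0],[-0.22,0.146,0,0,0,0],[-0.12,0.08,0,0,0,0]]]' 1 100 | grep posi
python3 -m pendant '[[[0,0,0.02,0,0,0.09],[0,0,0.03,0,0,0.09],[0,0,0.03,0,0,0.09],[0,0,0.03,0,0,0.09],[0,0,0.03,0,0,0.09],[0,0,0.03,0,0,0.09],[0,0,0.02,0,0,0.004],[0,0,0,0,0,0]]]' | grep posi
python3 - <<'E'
from station import *
from h import *
to(621.1,-56.9,8,34)
o=get_obs(); i=get_image("wrist"); i["obs"]=o; pickle.dump(i,open("w5.pkl","wb"))
P=i["pixels"]; g=np.zeros(P.shape[:2],bool)
v,u=np.indices(g.shape)
W=np.array([[wdepth(i,(x,y)) if 1<y<478 and 1<x<638 else [np.nan]*3 for x in range(180,460,2)] for y in range(60,300,2)])
m=(W[...,2]>18)&(W[...,2]<32)&(np.hypot(W[...,0]-621,W[...,1]+57)<60)
q=W[m][:,:2].astype(np.float32); print(len(q),cv2.minAreaRect(q),np.median(W[m][:,2]))
E
```

```text
position: [620.6, -60.3, 117.5]
position: [619.8, -57.2, 89.8]
t 11.2 pos [619.8 -57.2  89.8] rot [-1.7993e+02  7.0000e-02  3.4260e+01] F [-0.4  0.1  0.1] w 85.4 g 0.0
 shift shares [0.009 0.004 0.546] turn share z 0.003
2294 ((626.133056640625, -55.262413024902344), (64.21565246582031, 51.45112228393555), 34.11357116699219) 24.42487039418903
```

```bash
python3 -m pendant '[[[0.008,0.007,0.06,0,0,0],[0,0,0.12,0,0,0],[0,0,0.15,0,0,0],[0,0,0.12,0,0,0],[0,0,0.06,0,0,0],[0,0,0.03,0,0,0],[0,0,0.006,0,0,0],[0,0,0,0,0,0]]]' | grep posi
python3 -m pendant '[[[0,0,0,0,0,0],[0,0,0,0,0,0],[0,0,0,0,0,0],[0,0,0,0,0,0],[0,0,0,0,0,0],[0,0,0,0,0,0]]]' 0 100
python3 -m pendant '[[[0,0,-0.03,0,0,0],[0,0,-0.08,0,0,0],[0,0,-0.14,0,0,0],[0,0,-0.16,0,0,0],[0,0,-0.12,0,0,0],[0,0,-0.06,0,0,0],[0,0,0,0,0,0]]]'
python3 -c "
from h import *; to(622.6,297.2,95,-7.9)"
```

```text
position: [622.3, -57.9, 9.7]
time: 12.65
position: [622.6, -57.9, 10.5]
tool_rot: [179.9, -0.1, 34.0]
force: [-2.1, -0.1, 9.4]
gripper_width: 48.4
grasp_force: 105.3
time: 13.35
position: [622.4, -57.9, 99.0]
tool_rot: [179.9, -0.1, 34.0]
force: [0.5, 0.3, -4.8]
gripper_width: 48.6
grasp_force: 104.4
t 13.35 pos [622.4 -57.9  99. ] rot [ 1.7993e+02 -8.0000e-02  3.4020e+01] F [ 0.5  0.3 -4.8] w 48.6 g 104.4
 shift shares [ 1.325 -1.962  0.026] turn share z 0.466
```

```bash
python3 -m pendant '[[[0.08,-0.118,0,0,0,0],[0.146,-0.216,0,0,0,0],[0.166,-0.245,0,0,0,0],[0.166,-0.245,0,0,0,0],[0.166,-0.245,0,0,0,0],[0.166,-0.245,0,0,0,0],[0.166,-0.245,0,0,0,0],[0.146,-0.216,0,0,0,0],[0.086,-0.128,0,0,0,0],[0.04,-0.059,0,0,0,0]]]' | grep posi
python3 -m pendant '[[[0,0,0.02,0,0,0.04],[0,0,0.03,0,0,0.08],[0,0,0.04,0,0,0.085],[0,0,0.04,0,0,0.085],[0,0,0.04,0,0,0.08],[0,0,0.03,0,0,0.06],[0,0,0.02,0,0,0.036],[0,0,0,0,0,0],[0,0,0,0,0,0]]]' | grep posi
python3 - <<'E'
from station import *
from h import *
to(622.6,297.2,32,-7.9)
o=get_obs(); i=get_image("wrist"); i["obs"]=o; pickle.dump(i,open("w6.pkl","wb"))
cv2.imwrite("pics/w6.png",i["pixels"][:,:,::-1])
E
```

```text
position: [621.6, 299.5, 95.9]
position: [622.3, 297.0, 64.1]
t 15.25 pos [622.3 297.   64.1] rot [ 1.7997e+02  4.0000e-02 -7.8400e+00] F [ 0.6 -0.3 -5.5] w 48.4 g 104.6
 shift shares [ 0.002 -0.002  0.214] turn share z 0.001
```

View pics/w6.png

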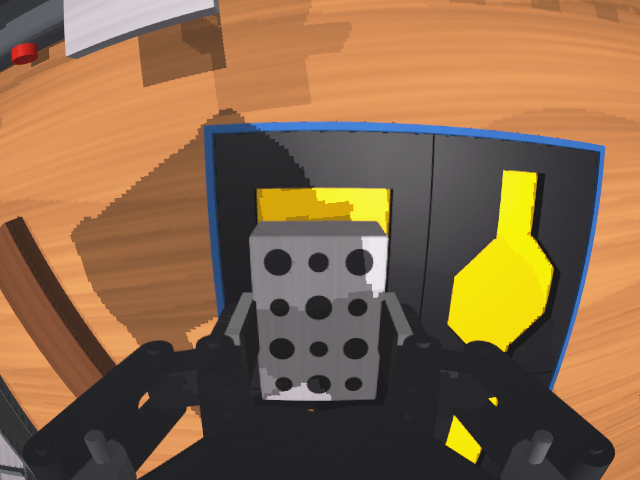

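The holed block is held above the broad pocket: far yellow edge at row 188, columns 257–391, and block far edge at row 236, columns 248–388. I'll check tilt and fit.

Run:
```python
from h import *
i=pickle.load(open("w6.pkl","rb"))
a=np.radians(-7.9);Rt=np.array([[np.cos(a),np.sin(a)],[-np.sin(a),np.cos(a)]])
loc=lambda p:(Rt@(np.array(p)[:2]-[622.6,297.2])).round(1)
print("pocket (47,34.5)(47,-34.5)",loc(wplane(i,(257,188),18)),loc(wplane(i,(391,188),18)))
for uv in((262,275),(370,290),(262,385),(370,385),(300,245),(300,330)): p=wdepth(i,uv);print(uv,loc(p),p[2].round(1))
for uv in((248,237),(387,235)): print("block (38,25)(38,-25)",loc(wplane(i,uv,79)))
```

```text
pocket (47,34.5)(47,-34.5) [44.3 31.7] [ 44.5 -37.3]
(262, 275) [20.4 21.2] 78.0
(370, 290) [ 14.3 -19.4] 78.0
(262, 385) [-31.9  24.6] 77.7
(370, 385) [-31.3 -22.3] 78.2
(300, 245) [32.1  6.8] 78.0
(300, 330) [-3.1  7.4] 77.9
block (38,25)(38,-25) [35.4 25.5]
block (38,25)(38,-25) [ 36.2 -24.4]
```

```bash
python3 -m pendant '[[[0,0.011,0.03,0,0,0],[0,0,0.05,0,0,0],[0,0,0.06,0,0,0],[0,0,0.04,0,0,0],[0,0,0.02,0,0,0],[0,0,0.01,0,0,0],[0,0,0.005,0,0,0],[0,0,0,0,0,0]]]' | grep -E "posi|^force"
for k in 1 2 ; do python3 -m pendant '[[[0,0,0.005,0,0,0],[0,0,0,0,0,0]]]' | grep -E "posi|^force"; done
```

```text
position: [622.3, 296.0, 32.6]
force: [-0.6, 0.3, -4.8]
position: [622.2, 295.9, 31.8]
force: [1.1, -0.3, -5.6]
position: [622.2, 295.9, 30.8]
force: [-0.6, 0.1, -5.8]
```

```bash
for k in 1 2 3; do python3 -m pendant '[[[0,0,0.004,0,0,0],[0,0,0,0,0,0]]]' | grep -E "posi|^force"; done
```

```text
position: [622.2, 295.9, 30.2]
force: [0.1, -0.5, -4.5]
position: [622.2, 295.9, 29.6]
force: [0.2, 0.2, -5.1]
position: [622.2, 295.9, 29.0]
force: [0.3, 0.5, -4.6]
```

```bash
for k in 1 2; do python3 -m pendant '[[[0,0,0.004,0,0,0],[0,0,0,0,0,0]]]' | grep -E "posi|^force"; done
```

```text
position: [622.2, 295.9, 28.6]
force: [-0.9, 0.2, -4.4]
position: [622.3, 296.0, 28.5]
force: [-4.6, -0.3, 3.2]
```

```bash
python3 -m pendant '[[[0,0,0,0,0,0],[0,0,0,0,0,0],[0,0,0,0,0,0],[0,0,0,0,0,0]]]' 0.76 | grep -E "^force|width"
python3 -m pendant '[[[0,0,-0.04,0,0,0],[0,0,-0.1,0,0,0],[0,0,-0.18,0,0,0],[0,0,-0.18,0,0,0],[0,0,-0.1,0,0,0],[0,0,0,0,0,0]]]' | grep posi
python3 - <<'E'
from station import *
from h import *
o=get_obs(); i=get_image("wrist"); i["obs"]=o
W=np.array([[wdepth(i,(x,y)) for x in range(200,440,2)] for y in range(100,400,2)])
m=(W[...,2]>36)&(W[...,2]<50)&(np.hypot(W[...,0]-622,W[...,1]-296)<60)
print(cv2.minAreaRect(W[m][:,:2].astype(np.float32)),np.median(W[m][:,2]),W[m][:,2].std())
to(595.1,-222,90,3.5)
E
```

```text
force: [0.0, 0.0, -0.0]
gripper_width: 64.8
position: [623.2, 296.3, 121.3]
((620.9964599609375, 296.7257995605469), (50.968204498291016, 75.22833251953125), 82.300048828125) 42.374813526015004 0.6870478481613552
t 18.55 pos [622.5 296.1 119.1] rot [-1.7994e+02 -9.0000e-02 -7.9200e+00] F [ 0.   0.3 -1.4] w 64.6 g 0.0
 shift shares [0.295 3.446 0.191] turn share z -0.127
```

```bash
python3 -m pendant '[[[0.012,0.12,0,0,0,0],[0.02,0.22,0,0,0,0],[0.026,0.3,0,0,0,0],[0.026,0.3,0,0,0,0],[0.026,0.3,0,0,0,0],[0.026,0.3,0,0,0,0],[0.026,0.3,0,0,0,0],[0.026,0.3,0,0,0,0],[0.026,0.3,0,0,0,0],[0.026,0.3,0,0,0,0]]]' 1 60 | grep posi
python3 -m pendant '[[[0.026,0.3,0,0,0,0],[0.02,0.24,0,0,0,0],[0.009,0.12,0.02,0,0,0],[0,0.046,0.03,0,0,-0.04],[0,0,0.05,0,0,-0.05],[0,0,0.05,0,0,-0.037],[0,0,0.03,0,0,0],[0,0,0.01,0,0,0],[0,0,0,0,0,0]]]' | grep posi
python3 - <<'E'
from station import *
from h import *
to(595.1,-222,8,3.5)
o=get_obs(); i=get_image("wrist"); i["obs"]=o; pickle.dump(i,open("w7.pkl","wb"))
cv2.imwrite("pics/w7.png",cv2.resize(i["pixels"][60:380,160:480,::-1],None,fx=1.8,fy=1.8))
E
```

```text
position: [599.8, -118.5, 116.5]
position: [594.5, -221.9, 89.0]
t 20.45 pos [ 594.5 -221.9   89. ] rot [-1.7998e+02  4.0000e-02  3.4400e+00] F [ 0.2  0.4 -0.2] w 85.6 g 0.0
 shift shares [0.004 0.001 0.54 ] turn share z -0.001
```

View pics/w7.png

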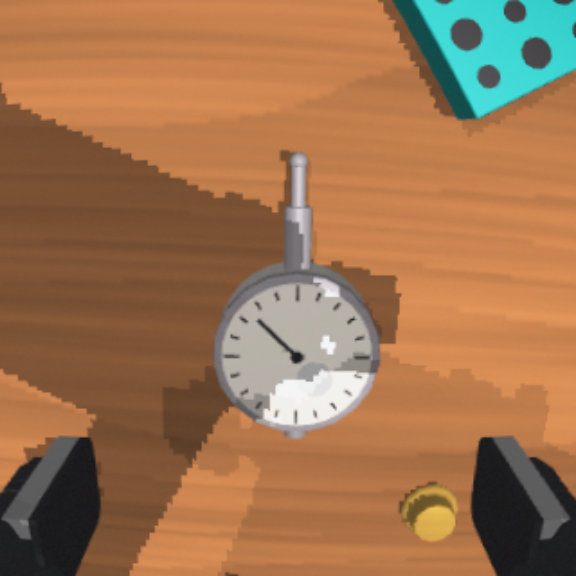

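Run:
```python
from h import *
i=pickle.load(open("w7.pkl","rb"))
f=lambda x,y:(160+(x+.5)/1.8-.5,60+(y+.5)/1.8-.5)
c=wplane(i,f(297,353),24); t=wplane(i,f(298.5,156),11); b=wplane(i,f(298,240),11); k=wplane(i,f(295,434),11)
print(c,t,b,k,"yaws",[np.degrees(np.arctan2(*(a-q)[::-1])).round(1) for a,q in((t,c),(t,k),(t,b),(c,k))])
for p in((250,380),(297,353),(340,340),(300,240)): print(wdepth(i,tuple(int(round(v)) for v in f(*p))).round(1))
print(wplane(i,f(215,353),22),wplane(i,f(379,353),22))
```

```text
[ 596.28475305 -225.01217449] [ 659.24114982 -221.66548409] [ 631.37609706 -223.27600083] [ 560.7795934  -226.86256416] yaws [np.float64(3.0), np.float64(3.0), np.float64(3.3), np.float64(3.0)]
[ 585.4 -210.3   22.9]
[ 596.2 -225.1   23.9]
[ 600.9 -239.1   22.5]
[ 632.  -223.6   14.4]
[ 593.93247781 -198.01291156] [ 597.20393186 -252.28727417]
```

```bash
python3 -m pendant '[[[0.007,0.01,0.06,0,0,0.005],[0,0,0.12,0,0,0],[0,0,0.15,0,0,0],[0,0,0.12,0,0,0],[0,0,0.06,0,0,0],[0,0,0.03,0,0,0],[0,0,0.005,0,0,0],[0,0,0,0,0,0]]]' | grep posi
python3 -m pendant '[[[0,0,0,0,0,0],[0,0,0,0,0,0],[0,0,0,0,0,0],[0,0,0,0,0,0],[0,0,0,0,0,0],[0,0,0,0,0,0]]]' 0 60
python3 -m pendant '[[[0,0,-0.03,0,0,0],[0,0,-0.08,0,0,0],[0,0,-0.14,0,0,0],[0,0,-0.16,0,0,0],[0,0,-0.12,0,0,0],[0,0,-0.06,0,0,0],[0,0,0,0,0,0],[0,0,0,0,0,0]]]'
python3 - <<'E'
from station import *
from h import *
to(607.5-16*.99,188.6+16*.137,95,-7.9)
o=get_obs(); i=get_image("wrist"); i["obs"]=o; pickle.dump(i,open("w8.pkl","wb"))
cv2.imwrite("pics/w8.png",cv2.resize(i["pixels"][60:420,140:500,::-1],None,fx=1.6,fy=1.6))
E
```

```text
position: [596.3, -223.8, 8.3]
time: 21.9
position: [596.4, -223.8, 8.9]
tool_rot: [180.0, -0.1, 3.1]
force: [-1.3, 0.9, 7.4]
gripper_width: 53.5
grasp_force: 62.7
time: 22.7
position: [595.6, -223.5, 95.4]
tool_rot: [-180.0, 0.0, 3.1]
force: [-0.9, 0.7, -1.6]
gripper_width: 53.1
grasp_force: 63.2
t 22.7 pos [ 595.6 -223.5   95.4] rot [-1.7998e+02  4.0000e-02  3.0500e+00] F [-0.9  0.7 -1.6] w 53.1 g 63.2
 shift shares [ 0.121 -2.759  0.004] turn share z 0.122
```

View pics/w8.png

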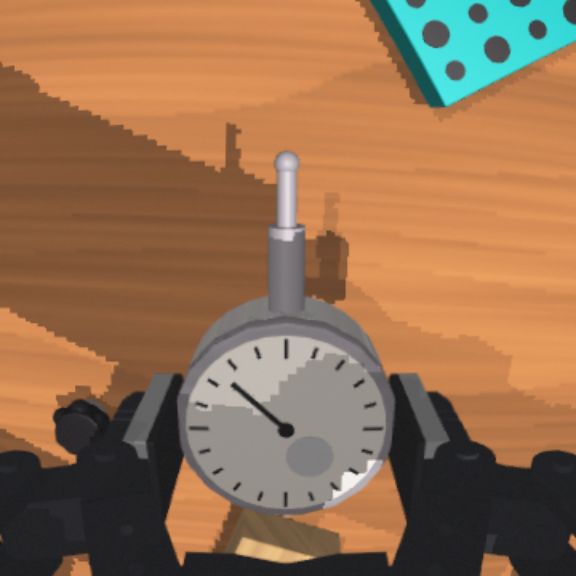

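The indicator is held by its body with the dial centre at crop (286,425) and the stem pointing straight up to (287,158), so there was no twist.

```bash
python3 - <<'E'
from h import *
i=pickle.load(open("w8.pkl","rb")); o=i["obs"]
R=Rn.from_euler("xyz",o["tool_rot"],degrees=True).as_matrix()
f=lambda x,y:(int(round(140+(x+.5)/1.6-.5)),int(round(60+(y+.5)/1.6-.5)))
T=lambda p:(R.T@(np.array(p)-o["position"])).round(1)
for p in((286,425),(286,360),(286,490),(230,430),(345,410),(287,270),(287,165)): print(p,T(wdepth(i,f(*p))))
for p in((286,422),): print(T([*wplane(i,f(*p),o["position"][2]+15.5),o["position"][2]+15.5]))
print(T([*wplane(i,f(287,156),o["position"][2]+2.5),o["position"][2]+2.5]))
E
python3 -m pendant '[[[0.005,-0.11,0,0,0,0],[0.008,-0.2,0,0,0,0],[0.013,-0.3,0,0,0,0],[0.013,-0.3,0,0,0,0],[0.013,-0.3,0,0,0,0],[0.013,-0.3,0,0,0,0],[0.013,-0.3,0,0,0,0],[0.013,-0.3,0,0,0,0],[0.013,-0.3,0,0,0,0],[0.01,-0.2,0,0,0,0]]]' | grep posi
python3 -m pendant '[[[0.005,-0.11,0,0,0,0.01],[0.002,-0.039,0.02,0,0,0.03],[0,0,0.04,0,0,0.04],[0,0,0.05,0,0,0.03],[0,0,0.05,0,0,0.012],[0,0,0.03,0,0,0],[0,0,0.01,0,0,0],[0,0,0,0,0,0],[0,0,0,0,0,0]]]' | grep posi
python3 - <<'E'
from station import *
from h import *
to(591.7,190.8,32,-7.9)
o=get_obs(); i=get_image("wrist"); i["obs"]=o; pickle.dump(i,open("w9.pkl","wb"))
cv2.imwrite("pics/w9.png",i["pixels"][:,:,::-1])
E
```

```text
(286, 425) [  0.3  -0.3 -15.1]
(286, 360) [ 16.8  -0.4 -13.8]
(286, 490) [-20.1  -0.3 -14.2]
(230, 430) [ -2.1 -14.1 -14.3]
(345, 410) [  3.8  13.6 -14.3]
(287, 270) [36.3 -0.4 -5.8]
(287, 165) [61.1 -0.4 -4.1]
[  1.   -0.3 -15.5]
[63.3 -0.4 -2.5]
position: [590.9, 171.6, 95.3]
position: [592.2, 190.6, 66.5]
t 24.65 pos [592.2 190.6  66.5] rot [-1.7999e+02 -2.0000e-02 -7.9000e+00] F [-0.3  0.3 -2.2] w 53.1 g 63.3
 shift shares [-0.003 -0.001  0.23 ] turn share z -0.0
```

View pics/w9.png

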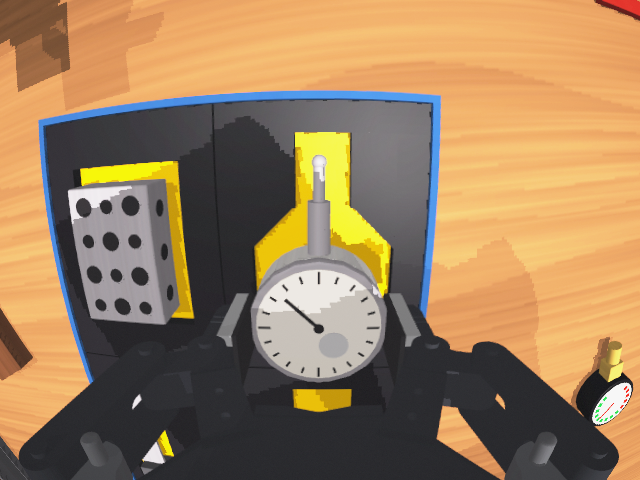

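Run:
```python
from h import *
i=pickle.load(open("w9.pkl","rb"))
a=np.radians(-7.9);Rt=np.array([[np.cos(a),np.sin(a)],[-np.sin(a),np.cos(a)]])
loc=lambda p:(Rt@(np.array(p)[:2]-[607.5,188.6])).round(1)
print("slot end (59,+-14)",loc(wplane(i,(295,132),18)),loc(wplane(i,(351,132),18)),"octagon sides y+-37",loc(wplane(i,(255,248),18)),loc(wplane(i,(390,246),18)))
print("stem tip (50,0)",loc(wplane(i,(319,156),69)),"dial(-16,0)",loc(wplane(i,(318.5,325),81.5)))
print(wdepth(i,(323,180)).round(1),wdepth(i,(318,330)).round(1))
```

```text
slot end (59,+-14) [57.5 12.2] [ 57.6 -16.2] octagon sides y+-37 [-3.9 34.7] [ -2.8 -38.6]
stem tip (50,0) [48.1  0.1] dial(-16,0) [-15.3   0.3]
[646.  181.9  69.1] [590.2 191.5  81.5]
```

```bash
python3 -m pendant '[[[0,0.008,0.03,0,0,0],[0,0,0.05,0,0,0],[0,0,0.06,0,0,0],[0,0,0.05,0,0,0],[0,0,0.025,0,0,0],[0,0,0.015,0,0,0],[0,0,0.005,0,0,0],[0,0,0,0,0,0]]]' | grep -E "posi|^force"
for k in 1 2 3; do python3 -m pendant '[[[0,0,0.005,0,0,0],[0,0,0,0,0,0]]]' | grep -E "posi|^force"; done
```

```text
position: [592.0, 189.5, 31.1]
force: [-0.6, 0.6, -0.3]
position: [592.0, 189.5, 30.3]
force: [-0.2, 0.4, -2.2]
position: [591.9, 189.4, 29.4]
force: [0.1, -0.9, -2.2]
position: [591.8, 189.4, 28.5]
force: [-0.3, -1.3, -2.1]
```

```bash
for k in 1 2 3; do python3 -m pendant '[[[0,0,0.004,0,0,0],[0,0,0,0,0,0]]]' | grep -E "posi|^force"; done
```

```text
position: [591.9, 189.4, 28.0]
force: [-0.1, -1.1, -1.6]
position: [591.8, 189.4, 27.4]
force: [0.2, 0.2, -1.9]
position: [591.9, 189.5, 27.0]
force: [-0.6, -0.1, 1.1]
```

```bash
python3 -m pendant '[[[0,0,0.002,0,0,0],[0,0,0,0,0,0],[0,0,0,0,0,0],[0,0,0,0,0,0],[0,0,0,0,0,0]]]' 0.82 | grep -E "^force|width"
python3 -m pendant '[[[0,0,-0.04,0,0,0],[0,0,-0.1,0,0,0],[0,0,-0.18,0,0,0],[0,0,-0.18,0,0,0],[0,0,-0.1,0,0,0],[0,0,0,0,0,0],[0,0,0,0,0,0]]]' | grep posi
python3 - <<'E'
from station import *
from h import *
o=get_obs(); i=get_image("wrist"); i["obs"]=o; pickle.dump(i,open("w10.pkl","wb"))
cv2.imwrite("pics/w10.png",i["pixels"][:,:,::-1])
to(444.4,-369.8,90,7.1)
E
```

```text
force: [0.1, 0.1, 0.3]
gripper_width: 69.8
position: [591.8, 189.4, 116.3]
t 27.95 pos [591.4 189.3 115.5] rot [ 1.7997e+02  7.0000e-02 -7.9200e+00] F [-0.7 -0.7  0.3] w 70.1 g 0.0
 shift shares [-0.457  3.827  0.172] turn share z -0.167
```

View pics/w10.png

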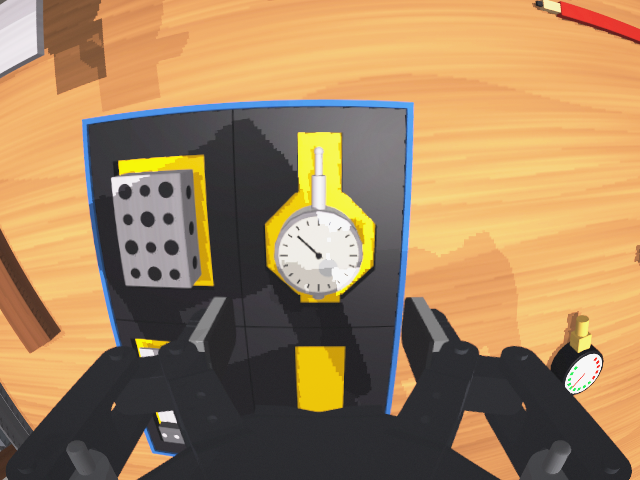

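The indicator lies in the keyhole with yellow all round: body at (319,252), stem in the slot at (319,175). The block sits in its pocket at (158,230). Next is the feeler.

```bash
python3 -m pendant '[[[-0.014,0.12,0,0,0,0],[-0.026,0.22,0,0,0,0],[-0.036,0.3,0,0,0,0],[-0.036,0.3,0,0,0,0],[-0.036,0.3,0,0,0,0],[-0.036,0.3,0,0,0,0],[-0.036,0.3,0,0,0,0],[-0.036,0.3,0,0,0,0],[-0.036,0.3,0,0,0,0],[-0.036,0.3,0,0,0,0]]]' 0.7 50 | grep posi
python3 -m pendant '[[[-0.036,0.3,0,0,0,0],[-0.036,0.3,0,0,0,0],[-0.03,0.25,0,0,0,0],[-0.018,0.15,0.02,0,0,0],[-0.009,0.087,0.03,0,0,-0.03],[0,0,0.05,0,0,-0.06],[0,0,0.04,0,0,-0.06],[0,0,0.02,0,0,-0.017],[0,0,0.01,0,0,0],[0,0,0,0,0,0]]]' | grep posi
python3 - <<'E'
from station import *
from h import *
to(444.4,-369.8,9.5,7.1)
o=get_obs(); i=get_image("wrist"); i["obs"]=o; pickle.dump(i,open("w11.pkl","wb"))
W=np.array([[wdepth(i,(x,y)) for x in range(200,440,2)] for y in range(80,400,2)])
m=(W[...,2]>8)&(W[...,2]<22)&(np.hypot(W[...,0]-444,W[...,1]+370)<65)
q=W[m]; print(cv2.minAreaRect(q[:,:2].astype(np.float32)),np.percentile(q[:,2],[10,50,90]),q.min(0),q.max(0))
E
```

```text
position: [484.7, -212.8, 115.6]
position: [444.6, -369.6, 90.7]
t 29.95 pos [ 444.6 -369.6   90.7] rot [-1.7998e+02  2.0000e-02  6.9900e+00] F [ 0.4 -0.1 -0.2] w 59.9 g 0.0
 shift shares [-0.001  0.001  0.542] turn share z -0.001
((443.1728515625, -373.05999755859375), (100.08177185058594, 22.863182067871094), 7.740785598754883) [11.95271205 14.10976104 15.22721083] [ 392.4001696  -390.41477809    8.18193717] [ 493.87795176 -356.89782644   16.18088232]
```

```bash
python3 -m pendant '[[[-0.007,0.012,0.06,0,0,-0.005],[0,0,0.12,0,0,0],[0,0,0.15,0,0,0],[0,0,0.12,0,0,0],[0,0,0.06,0,0,0],[0,0,0.03,0,0,0],[0,0,0.01,0,0,0],[0,0,0,0,0,0],[0,0,0,0,0,0]]]' | grep posi
python3 -m pendant '[[[0,0,0,0,0,0],[0,0,0,0,0,0],[0,0,0,0,0,0],[0,0,0,0,0,0],[0,0,0,0,0,0],[0,0,0,0,0,0]]]' 0 50
python3 -m pendant '[[[0,0,-0.03,0,0,0],[0,0,-0.06,0,0,0],[0,0,-0.12,0,0,0],[0,0,-0.16,0,0,0],[0,0,-0.12,0,0,0],[0,0,-0.06,0,0,0],[0,0,0,0,0,0],[0,0,0,0,0,0]]]'
python3 - <<'E'
from station import *
from h import *
to(457.4,209.3,90,-7.9)
o=get_obs(); i=get_image("wrist"); i["obs"]=o; pickle.dump(i,open("w12.pkl","wb"))
R=Rn.from_euler("xyz",o["tool_rot"],degrees=True).as_matrix()
W=np.array([[R.T@(wdepth(i,(x,y))-o["position"]) for x in range(290,346,2)] for y in range(60,440,2)])
m=(W[...,2]<2)&(W[...,2]>-12)&(abs(W[...,1])<11)
q=W[m]; print(len(q),cv2.minAreaRect(q[:,:2].astype(np.float32)),q.min(0),q.max(0))
for lo in range(-50,50,10):
    s=q[(q[:,0]>=lo)&(q[:,0]<lo+10)]; print(lo,len(s),np.percentile(s[:,2],[10,50]).round(1) if len(s) else "")
E
```

```text
position: [444.4, -371.9, 9.4]
time: 31.5
position: [444.2, -371.8, 9.0]
tool_rot: [180.0, -0.0, 7.6]
force: [-1.2, 1.9, 6.9]
gripper_width: 18.4
grasp_force: 49.5
time: 32.3
position: [443.8, -371.4, 90.4]
tool_rot: [-180.0, 0.0, 7.6]
force: [0.7, 0.3, -1.1]
gripper_width: 18.1
grasp_force: 48.9
t 32.3 pos [ 443.8 -371.4   90.4] rot [-1.7997e+02  2.0000e-02  7.5500e+00] F [ 0.7  0.3 -1.1] w 18.1 g 48.9
 shift shares [ 0.599 -3.826  0.004] turn share z 0.172
1820 ((-0.6340827941894531, -0.3096809387207031), (21.06153678894043, 99.63984680175781), 89.31761169433594) [-50.36111003 -10.94541967 -11.96939276] [49.08294284 10.67810718  1.94563709]
-50 158 [-6.7 -5.2]
-40 184 [-6.2 -4.7]
-30 164 [-6.2 -5. ]
-20 157 [-6.3 -5. ]
-10 167 [-7.9 -5. ]
0 165 [-6.6 -5. ]
10 188 [-6.3 -5.2]
20 191 [-6.3 -5.2]
30 245 [-6.2 -5.1]
40 200 [-6.1 -5.1]
```

```bash
python3 -m pendant '[[[0.016,-0.1,0,0,0,0],[0.031,-0.2,0,0,0,0],[0.047,-0.3,0,0,0,0],[0.047,-0.3,0,0,0,0],[0.047,-0.3,0,0,0,0],[0.047,-0.3,0,0,0,0],[0.047,-0.3,0,0,0,0],[0.047,-0.3,0,0,0,0],[0.047,-0.3,0,0,0,0],[0.047,-0.3,0,0,0,0]]]' | grep posi
python3 -m pendant '[[[0.047,-0.3,0,0,0,0],[0.047,-0.3,0,0,0,0],[0.041,-0.26,0,0,0,0],[0.025,-0.16,0,0,0,0],[0.013,-0.08,0,0,0,0.03],[0.003,-0.026,0.03,0,0,0.06],[0,0,0.06,0,0,0.06],[0,0,0.05,0,0,0.022],[0,0,0.02,0,0,0],[0,0,0,0,0,0]]]' | grep posi
python3 -m pendant '[[[0,0,0,0,0,0]]]' | grep posi
python3 - <<'E'
from station import *
from h import *
to(457.4,209.3,32,-7.9)
o=get_obs(); i=get_image("wrist"); i["obs"]=o; pickle.dump(i,open("w13.pkl","wb"))
hsv=cv2.cvtColor(i["pixels"],cv2.COLOR_RGB2HSV); y=cv2.inRange(hsv,(20,120,100),(35,255,255))>0
a=np.radians(-7.9);Rt=np.array([[np.cos(a),np.sin(a)],[-np.sin(a),np.cos(a)]])
loc=lambda p:Rt@(np.array(p)[:2]-[457.4,209.3])
v,u=np.nonzero(y); L=np.array([loc(wplane(i,(c,r),18)) for c,r in zip(u,v)])
k=(abs(L[:,0])<70)&(abs(L[:,1])<30); L=L[k]
print("pocket seen",len(L),L.min(0).round(1),np.percentile(L,[1,99],axis=0).round(1).tolist(),L.max(0).round(1))
W=np.array([[wdepth(i,(x,r)) for x in range(280,356,2)] for r in range(60,440,2)])
m=(W[...,2]>54)&(W[...,2]<72)
Q=np.array([loc(p) for p in W[m]]); Q=Q[(abs(Q[:,1])<16)]; Z=W[m][:,2]
print("tool seen",np.percentile(Q,[1,99],axis=0).round(1).tolist(),np.median(Z))
E
```

```text
position: [452.6, 40.5, 90.4]
position: [457.1, 209.2, 66.3]
position: [457.7, 209.2, 67.2]
t 34.45 pos [457.7 209.2  67.2] rot [-180.      0.     -7.86] F [ 0.3  0.5 -1.9] w 18.7 g 49.1
 shift shares [-0.002 -0.     0.235] turn share z 0.0
pocket seen 6442 [-59.4 -20.9] [[-56.4, -20.6], [57.2, 16.8]] [57.4 17.1]
tool seen [[-48.7, -10.9], [48.8, 11.8]] 70.34986298590441
```

```bash
python3 -m pendant '[[[0,0.009,0.03,0,0,0],[0,0,0.05,0,0,0],[0,0,0.06,0,0,0],[0,0,0.05,0,0,0],[0,0,0.03,0,0,0],[0,0,0.015,0,0,0],[0,0,0.005,0,0,0],[0,0,0,0,0,0]]]' | grep -E "posi|^force"
for k in 1 2 3; do python3 -m pendant '[[[0,0,0.005,0,0,0],[0,0,0,0,0,0]]]' | grep -E "posi|^force"; done
```

```text
position: [457.7, 207.8, 31.2]
force: [-0.3, -0.5, -0.9]
position: [457.7, 207.8, 30.5]
force: [0.1, -0.4, -1.1]
position: [457.6, 207.8, 29.5]
force: [-0.4, -0.1, -1.1]
position: [457.6, 207.8, 28.7]
force: [-0.5, -0.5, -1.3]
```

```bash
for k in 1 2 3; do python3 -m pendant '[[[0,0,0.003,0,0,0],[0,0,0,0,0,0]]]' | grep -E "posi|^force"; done
```

```text
position: [457.6, 207.8, 28.3]
force: [-0.8, -0.2, -1.3]
position: [457.6, 207.8, 27.9]
force: [-0.1, 0.5, -0.7]
position: [457.6, 207.8, 27.4]
force: [-0.1, -0.5, -0.5]
```

```bash
for k in 1 2 3; do python3 -m pendant '[[[0,0,0.002,0,0,0],[0,0,0,0,0,0]]]' | grep -E "posi|^force"; done
```

```text
position: [457.6, 207.8, 27.1]
force: [-1.3, 0.4, -1.4]
position: [457.7, 207.8, 27.0]
force: [-1.9, -0.3, 2.4]
position: [457.7, 207.8, 27.0]
force: [-3.5, -1.7, 7.0]
```

```bash
python3 -m pendant '[[[0,0,-0.002,0,0,0],[0,0,0,0,0,0],[0,0,0,0,0,0],[0,0,0,0,0,0]]]' 0.5 | grep -E "^force|width"
python3 -m pendant '[[[0,0,-0.04,0,0,0],[0,0,-0.1,0,0,0],[0,0,-0.2,0,0,0],[0,0,-0.25,0,0,0],[0,0,-0.2,0,0,0],[0,0,-0.1,0,0,0]]]' | grep posi
python3 -m pendant '[[[0,0.15,0,0,0,0],[0,0.28,0,0,0,0],[0,0.3,0,0,0,0],[0,0.3,0,0,0,0],[0,0.3,0,0,0,0],[0,0.3,0,0,0,0],[0,0.2,0,0,0,0],[0,0.1,0,0,0,0],[0,0,0,0,0,0]]]' | grep posi
python3 - <<'E'
from station import *
from h import *
i=get_image("top"); P=cloud(i); 
a=np.radians(-7.9);Rt=np.array([[np.cos(a),np.sin(a)],[-np.sin(a),np.cos(a)]])
for n,c,h in(("square",(472.3,317.5),18),("block",(622.6,297.2),25),("ind",(607.5,188.6),24),("feeler",(457.4,209.3),16)):
    L=(P[...,:2]-c)@Rt.T; m=(abs(L[...,0])<66)&(abs(L[...,1])<50)&(P[...,2]>18+h-6)&(P[...,2]<60)
    print(n,m.sum(),np.nanpercentile(P[m][:,2],[10,50,95]).round(1),L[m].min(0).round(1),L[m].max(0).round(1))
cv2.imwrite("pics/top1.png",np.hstack([cv2.resize(i["pixels"][130:315,85:240,::-1],(465,555)),cv2.resize(i["pixels"][150:335,280:390,::-1],(330,555))]))
print(get_obs()["time"])
E
```

```text
force: [-0.3, -0.1, -0.5]
gripper_width: 42.8
position: [458.4, 208.1, 164.5]
position: [417.3, -80.4, 160.5]
square 426 [30.8 35.3 38.2] [-63.6 -44.1] [62.6 49.5]
block 964 [40.1 42.5 45.4] [-39.8 -25.8] [37.7 26.7]
ind 599 [38.9 41.2 44.2] [-43.9 -26.9] [26.1 28.2]
feeler 684 [28.4 31.2 35.2] [-65.9 -49.9] [65.  49.5]
39.05
```

View pics/top1.png

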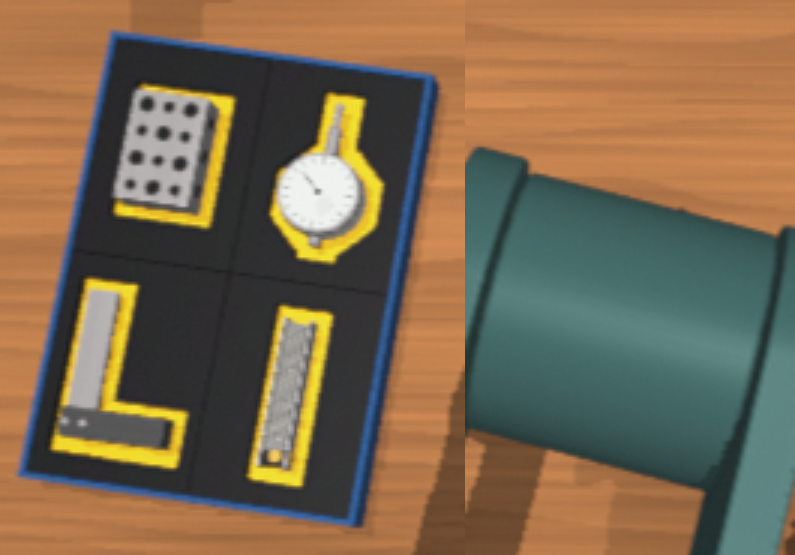

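All four tools lie flat in their own pockets, and I never touched the look-alikes. Block top 42.5 mm, indicator 41.2, square about 35.3 and feeler about 31.2–34 all match resting on the 18 mm floor. The arm is clear, so I'm handing in.

```bash
python3 -c "
from station import *
print(finish_job())"
```

```text
the job is handed in; nothing more can be done
None
```

I packed the square, steel block, dial indicator and feeler gauge into their matching pockets in that order, each set down on contact rather than dropped; the final top view showed all four in place, the look-alikes were never touched, and I handed the job in at about 39 s of the 102 s limit.

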